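Put the gauge set back in its case

TASK

Put the four gauges that are lying about the bench back in the open wooden case, each fully seated in the nest shaped for it: the ring gauge over the post, the plug gauge lying in the long trough, the square gauge upright in the square pocket, and the disc gauge with its stem up in the round pocket. Set each one down gently, do not drop it in. The hex nut and the plain pipe coupling look similar but are not part of the set: leave them where they are.

Things in the scene. Friction and masses are not known exactly. Their poses are not given: they have to be found in the camera images.
- ring_gauge: Ring gauge: round ribbed steel ring, outer diameter 58 mm, bore 30 mm, 24 mm high, about 0.36 kg, lying flat. z up. Origin on its axis at the height of its underside.
- plug_gauge: Double-ended plug gauge lying flat, 88 mm long along its x: a flat-sided steel handle 44 mm long, 24 mm wide (y) and 24 mm high (z) in the middle, and a round plug 22 mm long at each end (20 mm diameter at +x, 16 mm at -x, axes 12 mm above the underside). About 0.3 kg. Origin at the centre of the handle's underside; z up.
- square_gauge: Square gauge block: steel, 24 x 24 mm and 50 mm high, a small dark round hole in its top, about 0.22 kg. Stands upright at the start; z up. Origin at the centre of its underside.
- disc_gauge: Disc gauge: steel disc 40 mm in diameter and 22 mm high with a round stem (diameter 16 mm, 35 mm long) standing on its middle, 57 mm high in all, about 0.27 kg. Stands upright at the start; z up. Origin at the centre of its underside.
- nest_post: Fixed black plate 86 x 110 x 4 mm (own x, y, z) in the case; origin at its underside's centre, 4 mm above the bench. At its centre a brass post, 14 mm thick, 16 mm high above the plate, for the ring gauge, which lies flat on the plate. Nests sit 2 by 2, 93 mm apart along x, 116 mm along y, order varies, in a fixed open case 206 x 252 mm, walls 18 mm high.
- nest_trough: Fixed black plate 86 x 110 x 4 mm (own x, y, z) in the case; origin at its underside's centre, 4 mm above the bench. Trough inside 42 mm (x) by 98 mm (y, long), rim 6 mm thick, 8 mm high above the plate, for the plug gauge, either way round. Nests sit 2 by 2, 93 mm apart along x, 116 mm along y, order varies, in a fixed open case 206 x 252 mm, walls 18 mm high.
- nest_square: Fixed black plate 86 x 110 x 4 mm (own x, y, z) in the case; origin at its underside's centre, 4 mm above the bench. Central square pocket 42 x 42 mm inside, sides along x and y, rim 6 mm thick, 8 mm high above the plate, for the square gauge. Nests sit 2 by 2, 93 mm apart along x, 116 mm along y, order varies, in a fixed open case 206 x 252 mm, walls 18 mm high.
- nest_round: Fixed black plate 86 x 110 x 4 mm (own x, y, z) in the case; origin at its underside's centre, 4 mm above the bench. Central round pocket 56 mm inside diameter, rim 6 mm thick, 8 mm high above the plate, for the disc gauge. Nests sit 2 by 2, 93 mm apart along x, 116 mm along y, order varies, in a fixed open case 206 x 252 mm, walls 18 mm high.
- hex_nut: Look-alike, to be left alone: large loose steel hexagon nut, 55 mm across flats (64 mm across corners), bore 35 mm, 26 mm high, lying flat. Origin on its axis at the height of its underside.
- coupling: Look-alike, to be left alone: loose plain steel pipe coupling (tube), outer diameter 40 mm, bore 30 mm, 45 mm high, standing on end. Origin on its axis at the height of its underside.
Not all that is in view belongs to the job. What is shaped like the ring_gauge but blue or orange is not meant.

How it is judged (in metres and radians):
At the end, for the whole second after the job is handed in: Each gauge rests on the plate of its own nest: within 14 mm of its centre, underside under 9 mm above the nest's origin, upright within 0.15 rad, plug along the trough within 0.3 rad either way round; all still; nut and coupling under 20 mm from where they began (horizontal distance between ring_gauge and nest_post below 0.014 m and z of ring_gauge in the frame of nest_post below 0.009 m and angle between each of ring_gauge, plug_gauge, square_gauge, disc_gauge's own z axis and vertical below 0.15 rad and linear speed of each of ring_gauge, plug_gauge, square_gauge, disc_gauge below 0.02 m/s and angular speed of each of ring_gauge, plug_gauge, square_gauge, disc_gauge below 0.2 rad/s and horizontal distance between plug_gauge and nest_trough below 0.014 m and z of plug_gauge in the frame of nest_trough below 0.009 m and horizontal distance between square_gauge and nest_square below 0.014 m and z of square_gauge in the frame of nest_square below 0.009 m and horizontal distance between disc_gauge and nest_round below 0.014 m and z of disc_gauge in the frame of nest_round below 0.009 m and angle between the x axis of plug_gauge and the y axis of nest_trough, either way round below 0.3 rad and distance of each of hex_nut, coupling from where it was at the start of the episode below 0.02 m); the robot touches nothing.
It fails at once if a gauge is dropped or slammed into its nest (falls in faster than 0.5 m/s, as from more than about 13 mm) ((horizontal distance between ring_gauge and nest_post below 0.03 m and z of ring_gauge in the frame of nest_post below 0.03 m and linear speed of ring_gauge above 0.5 m/s) or (horizontal distance between plug_gauge and nest_trough below 0.03 m and z of plug_gauge in the frame of nest_trough below 0.03 m and linear speed of plug_gauge above 0.5 m/s) or (horizontal distance between square_gauge and nest_square below 0.03 m and z of square_gauge in the frame of nest_square below 0.03 m and linear speed of square_gauge above 0.5 m/s) or (horizontal distance between disc_gauge and nest_round below 0.03 m and z of disc_gauge in the frame of nest_round below 0.03 m and linear speed of disc_gauge above 0.5 m/s)).
It fails at once if the hex nut or the coupling is moved more than 20 mm (distance of any of hex_nut, coupling from where it was at the start of the episode above 0.02 m).
It also fails if it takes over 96 s, if anything falls off the work surface, if the arm or the gripper's body presses on something with over 40 N, if the wrist force passes 120 N, or if a joint passes its speed limit or range.

ROBOT

A 6-joint arm with a two-finger parallel gripper is mounted at the origin on the work surface. World frame = base frame: x ahead of the robot, y to its left, z up, the work surface at z = 0. Lengths are in m, angles in degrees, forces in N, time in s.
With the tool pointing down it reaches from about 0.325 to 0.875 m from the base axis. Payload 4.4 kg.
Tool frame: the origin (TCP) lies on the mounting face of the last link; the fingertips stand 173 mm ahead of it and the grasp point (between the pads) lies 155 mm ahead of it; z points along the fingers, y is the line along which they close (so a half turn about z gives the same grasp; the last joint's range is limited). The gripper opens to 85 mm and grips with 20 to 120 N. Pads are 22 mm wide; open, the fingers measure 114 mm over their backs; the gripper's body (76 mm by 85 mm) begins 54 mm behind the grasp point. The pads swing forward as they close: fully open they stand 13 mm farther back than shut.
Start: joints at [58.069, 11.837, 88.321, -0, 79.842, -8.623], TCP at [0.228, 0.528, 0.405] pointing down, gripper open.
Joint ranges: [-156.59, 156.59], [-49.26, 127.26], [12.9, 141.05], [-63.56, 243.56], [4.71, 150.69], [-161.64, 161.64]. Speed limits (degrees/s): [159.86, 159.86, 180, 180, 180, 180].

INTERFACE

Orientations are given as [roll, pitch, yaw] about the fixed x, y, z axes, in that order (R = Rz(yaw) Ry(pitch) Rx(roll)).
In Python, from plant import ctrl gives the robot as it stands.
- The arm moves only by the tool apply_moves, never from a script. Its argument "motion" is text: rows parted by semicolons, each of 6 numbers parted by spaces: the shift along the tool's x, y, z in cm, then the turn, a rotation vector about the tool's x, y, z in rad. A call has 1 to 8 rows; each row shifts and turns the commanded pose from where the row before left it, along the tool's axes as they then stand; what a row does not reach is not made up. A row lasts 1/10 s, in which the tool goes at most 50 mm and 8.59 degrees, less where a joint would pass 70% of its speed; a pose out of reach is approached as far as the arm can. A call is refused whole if a number of a shift passes 5 or a number of a turn 0.15, either way. A call with a gripper value outside its range is refused whole. "claw" is the closure, from -1 (fully open) to 1 (shut), so that 0 is half open, set as the call begins (left out, the last holds). The fingers move at their own pace and stop on an object; "force" is the grip in N (left out, the last holds). Time passes only in rows, so rows that do not move let the fingers close. It gives the time, the measured TCP pose, the force, the opening and the grip force at its end, in the units of the state.
- ctrl.observe(): the state, without advancing time (a new reading comes with each control period).
- ctrl.read_camera(name): name is "scene" or "top"; returns a dict with "frame" (420x560x3 uint8, red, green, blue), "fx", "fy", "cx", "cy" (pixels), "origin" and "orientation" of the camera in the world. Camera axes: x right, y down, z forward; pixel columns grow to the right and rows downward; lengths in m; the calibration is good to about 2 mm. A picture is of the moment at which its call begins. There is no depth.
- ctrl.job_done(): hands the job in; it is judged then, once.
Trained networks look in the newest picture that a camera, given by its name, has taken for a name from the list of things; names that differ only in an ending like _2 or _b are one class to them, and where a whole thing is asked for, a point or a joint stands for the part that bears it (a point fixed in the world has none). Each returns a list of dicts, best first, with "p" (0 to 1); they miss things now and then, are a little off and sometimes report something else, mostly with a low value. They report only what shows in the picture. A call takes as long as a camera call. They do not tell look-alikes from the thing itself.
- ctrl.recognise(target, camera): "xyz" ([x, y, z] in m, in world coordinates, good to about 4 mm: the middle of the surface that is visible of it).
- ctrl.silhouettes(target, camera): "mask" (420x560 bool, what is visible of it).
The state is a dict: "clock": time; "joint_pos": joint angles; "qd": joint speeds; "tau": joint torques, N m; "tcp_pos": TCP position; "tool_rot": TCP orientation; "force": force on the tool from outside, world axes, zero at the start; "ft_torque": the same for the moment, N m; "opening": finger opening in m; "finger_force": force on a finger pad.
Only numpy, scipy, OpenCV 4.12 (cv2) and the standard library are available. Lean on these libraries where they do the work, as an engineer would, in place of code of your own. Each camera call takes 0.05 s, during which the arm holds its last target. There are 200 camera calls.

## Working session

There is one attempt and no reset: what is moved stays moved. The work goes in short steps, Python scripts to look and compute and a tool call to move; the robot and the scene stay as the last step left them, time stands still between calls to the robot, and variables do not carry over. Pictures are saved under pics/ and viewed, at most 14 in all, crops included, and the job is handed in when it is done.

Besides the shell and the picture viewer there is one more tool, called after "Request:" as name(argument=value, ...), one argument or row to a line, values as JSON. apply_moves: Moves the arm, as the interface text tells. Its arguments: {"type":"object","properties":{"motion":{"type":"string"},"claw":{"type":"number"},"force":{"type":"number"}},"required":["motion"]}

```bash
mkdir -p pics; ls; cat > h.py <<'E'
import numpy as np, cv2
from plant import ctrl
from scipy.spatial.transform import Rotation as R
def cam(n,save=None):
    c=ctrl.read_camera(n)
    if save: cv2.imwrite(save,c['frame'][:,:,::-1])
    return c
def rot(c):
    o=np.array(c['orientation'],float)
    return o if o.shape==(3,3) else R.from_euler('xyz',o,degrees=True).as_matrix()
def ray(c,u,v,z):
    d=rot(c)@np.array([(u-c['cx'])/c['fx'],(v-c['cy'])/c['fy'],1]); o=np.array(c['origin'])
    return o+d*(z-o[2])/d[2]
def proj(c,p):
    q=rot(c).T@(np.array(p)-c['origin']); return c['fx']*q[0]/q[2]+c['cx'],c['fy']*q[1]/q[2]+c['cy']
E
python3 - <<'E'
from h import *
for n in ['top','scene']:
    c=cam(n,f'pics/{n}0.png'); print(n,c['origin'],c['orientation'],c['fx'],c['cx'],c['cy'])
    for t in 'ring_gauge plug_gauge square_gauge disc_gauge nest_post nest_trough nest_square nest_round hex_nut coupling'.split():
        print(t,[(np.round(r['xyz'],3).tolist(),round(r['p'],2),np.round(proj(c,r['xyz'])).tolist()) for r in ctrl.recognise(t,n)])
s=ctrl.observe();print(s['clock'],s['tcp_pos'],s['tool_rot'],s['opening'])
E
```

```text
pics
top [ 0.32234273 -0.02177006  0.91349803] [-1.65963904e+02 -5.63775400e-02 -8.47485743e+01] 399.32791097705007 286.5845957403606 211.6758152353187
ring_gauge [([0.48, -0.246, 0.028], 0.9, [393.0, 248.0]), ([0.706, -0.329, 0.021], 0.89, [429.0, 158.0]), ([0.591, -0.308, 0.025], 0.6, [420.0, 204.0]), ([0.579, -0.406, 0.026], 0.57, [464.0, 212.0])]
plug_gauge [([0.357, 0.259, 0.023], 0.88, [161.0, 283.0])]
square_gauge [([0.466, 0.402, 0.046], 0.6, [102.0, 227.0])]
disc_gauge [([0.615, 0.295, 0.022], 0.6, [164.0, 171.0]), ([0.614, -0.067, 0.005], 0.23, [316.0, 188.0])]
nest_post [([0.522, -0.08, 0.009], 0.58, [319.0, 225.0])]
nest_trough [([0.599, 0.049, 0.007], 0.88, [267.0, 189.0])]
nest_square [([0.615, -0.069, 0.004], 0.79, [317.0, 187.0])]
nest_round [([0.505, 0.037, 0.007], 0.75, [268.0, 228.0]), ([0.619, 0.292, 0.02], 0.45, [166.0, 170.0])]
hex_nut [([0.458, -0.375, 0.028], 0.71, [450.0, 263.0]), ([0.464, 0.4, 0.044], 0.31, [103.0, 228.0])]
coupling [([0.361, -0.274, 0.038], 0.5, [405.0, 304.0])]
scene [ 1.17281488 -0.71526284  0.72823491] [-126.15874294   -1.22506333   43.0
[... 203 characters left out ...]
, [237.0, 321.0])]
plug_gauge [([0.365, 0.249, 0.016], 0.44, [299.0, 154.0])]
square_gauge [([0.472, 0.403, 0.029], 0.54, [356.0, 145.0])]
disc_gauge [([0.625, 0.289, 0.022], 0.76, [377.0, 179.0])]
nest_post [([0.527, -0.081, 0.006], 0.88, [260.0, 227.0])]
nest_trough [([0.602, 0.04, 0.006], 0.93, [314.0, 218.0])]
nest_square [([0.618, -0.068, 0.007], 0.61, [290.0, 241.0])]
nest_round [([0.513, 0.026, 0.008], 0.57, [285.0, 206.0])]
hex_nut [([0.625, 0.289, 0.022], 0.63, [377.0, 179.0]), ([0.467, -0.381, 0.02], 0.6, [141.0, 272.0])]
coupling [([0.376, -0.277, 0.031], 0.56, [156.0, 227.0])]
1.1 [0.22751154 0.52806889 0.4046892 ] [1.79999858e+02 1.37586335e-03 1.56693113e+02] 0.0853364325298304
```

```bash
python3 - <<'E'
import cv2
a=cv2.imread('pics/top0.png');b=cv2.imread('pics/scene0.png')
cv2.imwrite('pics/top0b.png',cv2.resize(a,(800,600),interpolation=cv2.INTER_CUBIC))
E
```

```text
(no output)
```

View pics/top0b.png

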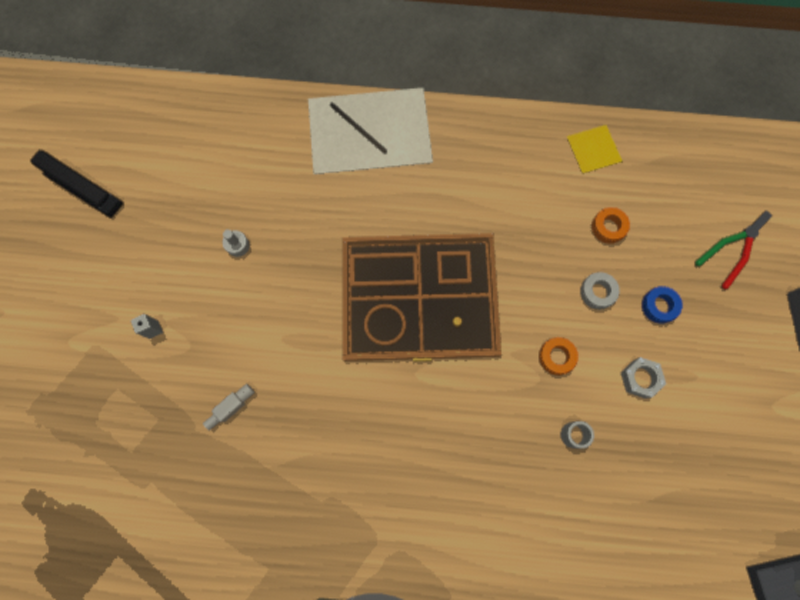

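View pics/scene0.png

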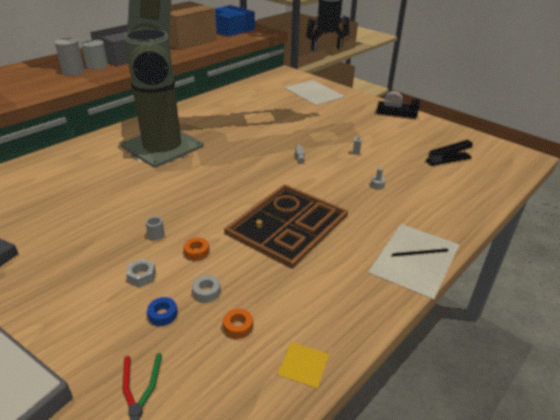

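The top view shows the silver ring gauge at (420,203) in 560-px coordinates. It could be confused with the orange rings (429,158) and (391,249), the blue ring (464,213), the hex nut (450,264) and the coupling (405,304). The only plain, ribbed, round silver ring is the one at (420,203). I'll fit the models to the masks and check the result in a crop.

```bash
cat > fit.py <<'E'
from h import *
from scipy.optimize import minimize
S=4
def cyl(r,z0,z1,n=32):
    a=np.linspace(0,2*np.pi,n,endpoint=False); return np.vstack([np.c_[r*np.cos(a),r*np.sin(a),a*0+z] for z in(z0,z1)])
def box(x0,x1,y0,y1,z0,z1): return np.array([[x,y,z] for x in(x0,x1) for y in(y0,y1) for z in(z0,z1)])
def cylx(r,x0,x1): return cyl(r,x0,x1)[:,[2,0,1]]+[0,0,.012]
M=dict(ring_gauge=[cyl(.029,0,.024)],
 plug_gauge=[box(-.022,.022,-.012,.012,0,.024),cylx(.010,.022,.044),cylx(.008,-.044,-.022)],
 square_gauge=[box(-.012,.012,-.012,.012,0,.05)],
 disc_gauge=[cyl(.02,0,.022),cyl(.008,.022,.057)],
 hex_nut=[cyl(.0318,0,.026,6)],coupling=[cyl(.02,0,.045)],
 plate=[box(-.043,.043,-.055,.055,0,.004)])
def render(c,parts,x,y,yaw,z=0):
    im=np.zeros((420*S,560*S),np.uint8); Rz=R.from_euler('z',yaw).as_matrix()
    for p in parts:
        q=((p@Rz.T+[x,y,z]-c['origin'])@rot(c))
        uv=np.c_[c['fx']*q[:,0]/q[:,2]+c['cx'],c['fy']*q[:,1]/q[:,2]+c['cy']]
        h=cv2.convexHull(((uv+.5)*S).astype(np.float32)); cv2.fillConvexPoly(im,np.round(h).astype(np.int32),1)
    return im
def fill(m):
    m=cv2.resize(m.astype(np.uint8),None,fx=S,fy=S,interpolation=cv2.INTER_NEAREST)
    k,_=cv2.findContours(m,cv2.RETR_EXTERNAL,cv2.CHAIN_APPROX_NONE); o=np.zeros_like(m); cv2.drawContours(o,k,-1,1,-1); return o
def near(sil,c,guess,tol=12):
    g=np.array(proj(c,guess)); b=[(np.hypot(*(np.argwhere(s['mask']).mean(0)[::-1]-g)),i) for i,s in enumerate(sil) if s['mask'].any()]
    b=[t for t in b if t[0]<tol]; return fill(sil[min(b)[1]]['mask']) if b else None
def iou(a,b): return (a&b).sum()/max(1,(a|b).sum())
def fit(parts,views,g,yaws,z=0):
    f=lambda p:-sum(iou(render(c,parts,p[0],p[1],p[2],z),m) for c,m in views)/len(views)
    best=None
    for y in yaws:
        r=minimize(f,[g[0],g[1],y],method='Nelder-Mead',options=dict(initial_simplex=[[g[0],g[1],y],[g[0]+.008,g[1],y],[g[0],g[1]+.008,y],[g[0],g[1],y+.3]],maxiter=70,xatol=2e-4,fatol=1e-4))
        if best is None or r.fun<best.fun: best=r
    return best.x,-best.fun
G=dict(ring_gauge=(.597,-.31,.02),plug_gauge=(.361,.254,.02),square_gauge=(.469,.402,.03),disc_gauge=(.62,.292,.025),hex_nut=(.462,-.378,.02),coupling=(.368,-.275,.03))
NG=dict(nest_trough=(.60,.045,.006),nest_square=(.616,-.068,.006),nest_round=(.509,.032,.006),nest_post=(.524,-.08,.006))
E
cat > run.py <<'E'
from fit import *
C={n:cam(n) for n in('top','scene')}
for t,g in G.items():
    V={n:near(ctrl.silhouettes(t,n),C[n],g) for n in C}
    for names in (['top'],['scene'],['top','scene']):
        vs=[(C[n],V[n]) for n in names if V[n] is not None]
        if len(vs)<len(names): print(t,names,'none'); continue
        ys=[0] if t in('ring_gauge','disc_gauge','coupling') else [0,.8] if t in('square_gauge','hex_nut') else [-1.5,-.7,0,.7,1.5,2.3,3.1,-2.3]
        if len(names)==1 and t=='plug_gauge': continue
        p,q=fit(M[t],vs,g,ys); print(t,names,np.round(p[:2],4),'yaw',round(np.degrees(p[2]),1),'iou',round(q,3))
for t,g in NG.items():
    for n in C:
        m=near(ctrl.silhouettes(t,n),C[n],g,20)
        if m is None: print(t,n,'none'); continue
        p,q=fit(M['plate'],[(C[n],m)],g,[.13],.004); print(t,n,np.round(p[:2],4),round(np.degrees(p[2]),1),round(q,3),m.sum()/16)
a=C['top']['frame'][:,:,::-1]
cv2.imwrite('pics/crop1.png',np.hstack([cv2.resize(a[140:320,370:490],(400,600),interpolation=cv2.INTER_CUBIC),cv2.resize(a[160:260,240:350][:, :],(400,364),interpolation=cv2.INTER_CUBIC)] if 0 else [cv2.resize(a[140:320,370:490],(400,600),interpolation=cv2.INTER_CUBIC)]))
E
time python3 run.py
```

```text
ring_gauge ['top'] [ 0.5953 -0.3088] yaw -1.2 iou 0.933
ring_gauge ['scene'] [ 0.5971 -0.3104] yaw -10.5 iou 0.9
ring_gauge ['top', 'scene'] [ 0.5958 -0.3097] yaw -9.1 iou 0.911
plug_gauge ['top', 'scene'] [0.3564 0.2617] yaw -43.1 iou 0.829
square_gauge ['top'] [0.4671 0.4105] yaw 32.8 iou 0.935
square_gauge ['scene'] [0.4728 0.4027] yaw 30.9 iou 0.751
square_gauge ['top', 'scene'] [0.4671 0.4103] yaw 33.0 iou 0.832
disc_gauge ['top'] [0.6232 0.2974] yaw 8.1 iou 0.94
disc_gauge ['scene'] [0.6263 0.2907] yaw 2.9 iou 0.896
disc_gauge ['top', 'scene'] [0.6231 0.297 ] yaw 8.0 iou 0.878
hex_nut ['top'] [ 0.4597 -0.3779] yaw 16.7 iou 0.959
hex_nut ['scene'] [ 0.4628 -0.3798] yaw 75.7 iou 0.966
hex_nut ['top', 'scene'] [ 0.4602 -0.3783] yaw 16.6 iou 0.937
coupling ['top'] [ 0.362  -0.2739] yaw 11.4 iou 0.956
coupling ['scene'] [ 0.3654 -0.2768] yaw 5.3 iou 0.917
coupling ['top', 'scene'] [ 0.3623 -0.2748] yaw 11.8 iou 0.907
nest_trough top [0.6006 0.0472] 5.9 0.97 1625.0
nest_trough scene [0.6012 0.0465] 6.8 0.905 911.0
nest_square top [ 0.6148 -0.0681] 7.8 0.949 1587.0
nest_square scene [ 0.6157 -0.0662] 6.5 0.877 1002.0
nest_round top [0.5079 0.0358] 8.3 0.95 1695.0
nest_round scene [0.511  0.0312] 6.3 0.95 841.0
nest_post top [ 0.5219 -0.0804] 7.5 0.937 1642.0
nest_post scene [ 0.5246 -0.0793] 5.9 0.85 873.0
real	0m12.532s
user	0m11.110s
sys	0m0.104s
```

View pics/crop1.png

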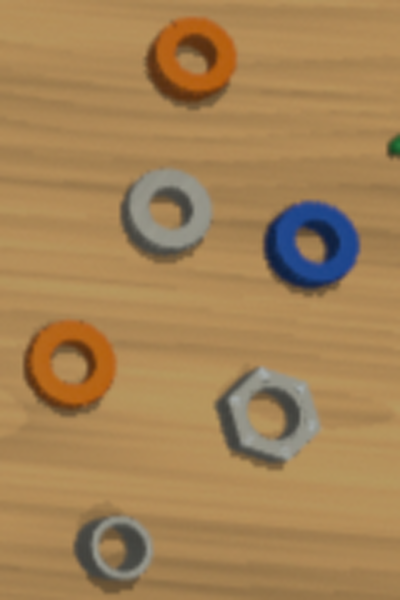

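The crop shows the silver ring at crop (168,210). It is round, grey and separate from the orange rings, blue ring, hex nut and coupling, so it is the ring gauge. The nests agree with one case at (0.562, -0.017) and yaw 7°. I'll start with the square.

```bash
cat > go.py <<'E'
import sys
from h import *
# go.py x y zgrasp yaw n : identical rows (cm, rad)
x,y,z,yaw=map(float,sys.argv[1:5]); n=int(sys.argv[5])
s=ctrl.observe(); p=np.array(s['tcp_pos']); y0=s['tool_rot'][2]
d=((yaw-y0+90)%180)-90
A=np.zeros((2,2))
for k in range(n):
    a=np.radians(y0+d*k/n); A+=[[np.cos(a),np.sin(a)],[np.sin(a),-np.cos(a)]]
ab=np.linalg.solve(A,np.array([x,y])-p[:2])*100
print('grasp now',np.round(p-[0,0,.155],4),'rot',np.round(s['tool_rot'],2),'| row',np.round(ab,2),round((p[2]-.155-z)*100/n,2),'turn',round(-np.radians(d)/n,4),'x',n,'t',round(s['clock'],2))
E
python3 - <<'E'
from fit import *
C=cam('top'); g=G['plug_gauge']
m=near(ctrl.silhouettes('plug_gauge','top'),C,g); p,q=fit(M['plug_gauge'],[(C,m)],(.3564,.2617),[-.75,2.4]); print(p,np.degrees(p[2]),q)
E
python3 go.py .467 .410 .12 123 8
```

```text
[ 0.35576786  0.26452552 -0.7341829 ] -42.065581559712065 0.8913832504368867
grasp now [0.2275 0.5281 0.2497] rot [180.     0.   156.69] | row [-3.31  0.69] 1.62 turn 0.0735 x 8 t 2.3
```

Request:
apply_moves(
  motion="-3.31 0.69 1.62 0 0 0.0735; -3.31 0.69 1.62 0 0 0.0735; -3.31 0.69 1.62 0 0 0.0735; -3.31 0.69 1.62 0 0 0.0735; -3.31 0.69 1.62 0 0 0.0735; -3.31 0.69 1.62 0 0 0.0735; -3.31 0.69 1.62 0 0 0.0735; -3.31 0.69 1.62 0 0 0.0735",
  claw=-1,
  force=50,
)

```text
clock: 3.1
tcp_pos: [0.4679, 0.4093, 0.2745]
tool_rot: [180.0, -0.0, 122.8]
force: [-0.4, -0.3, 0.0]
opening: 0.0854
finger_force: 0.0
```

```bash
python3 go.py .467 .410 .035 123 4
```

```text
grasp now [0.4679 0.4093 0.1195] rot [ 1.7996e+02 -1.0000e-02  1.2283e+02] | row [ 0.03 -0.01] 2.11 turn -0.0007 x 4 t 3.1
```

Request:
apply_moves(
  motion="0.1 0 3 0 0 0; 0 0 3 0 0 0; 0 0 2 0 0 0; 0 0 0.4 0 0 0; 0 0 0 0 0 0",
)

```text
clock: 3.6
tcp_pos: [0.4659, 0.4107, 0.1904]
tool_rot: [-179.9, 0.0, 123.0]
force: [-0.5, 0.5, 0.6]
opening: 0.0853
finger_force: 0.0
```

Request:
apply_moves(
  motion="0 0 0 0 0 0; 0 0 0 0 0 0; 0 0 0 0 0 0; 0 0 0 0 0 0; 0 0 0 0 0 0; 0 0 0 0 0 0; 0 0 0 0 0 0",
  claw=1,
)

```text
clock: 4.3
tcp_pos: [0.4665, 0.4112, 0.1921]
tool_rot: [179.9, -0.0, 123.0]
force: [-0.5, -0.4, 6.0]
opening: 0.0233
finger_force: 50.2
```

Request:
apply_moves(
  motion="0 0 -2 0 0 0; 0 0 -3 0 0 0; 0 0 -3 0 0 0; 0 0 0 0 0 0",
)

```text
clock: 4.7
tcp_pos: [0.4676, 0.4119, 0.2753]
tool_rot: [179.5, -0.0, 123.0]
force: [-0.5, 1.4, -1.1]
opening: 0.023
finger_force: 49.5
```

```bash
python3 go.py .6153 -.0686 .115 97 14
```

```text
grasp now [0.4676 0.4119 0.1203] rot [179.51  -0.   123.01] | row [-3.61 -0.24] 0.04 turn 0.0324 x 14 t 4.7
```

Request:
apply_moves(
  motion="-3.61 -0.24 0.04 0 0 0.0324; -3.61 -0.24 0.04 0 0 0.0324; -3.61 -0.24 0.04 0 0 0.0324; -3.61 -0.24 0.04 0 0 0.0324; -3.61 -0.24 0.04 0 0 0.0324; -3.61 -0.24 0.04 0 0 0.0324; -3.61 -0.24 0.04 0 0 0.0324; -3.61 -0.24 0.04 0 0 0.0324",
)

```text
clock: 5.5
tcp_pos: [0.5769, 0.143, 0.2655]
tool_rot: [-179.8, -0.0, 108.1]
force: [0.5, -0.0, -2.0]
opening: 0.0232
finger_force: 49.4
```

Request:
apply_moves(
  motion="-3.61 -0.24 0.04 0 0 0.0324; -3.61 -0.24 0.04 0 0 0.0324; -3.61 -0.24 0.04 0 0 0.0324; -3.61 -0.24 0.04 0 0 0.0324; -3.61 -0.24 0.04 0 0 0.0324; -3.61 -0.24 0.04 0 0 0.0324; 0 0 0 0 0 0; 0 0 0 0 0 0",
)

```text
clock: 6.3
tcp_pos: [0.6132, -0.0698, 0.2633]
tool_rot: [-179.8, -0.1, 96.9]
force: [-0.6, 0.5, -2.5]
opening: 0.0235
finger_force: 49.4
```

```bash
python3 go.py .6153 -.0686 .060 97 4
```

```text
grasp now [ 0.6132 -0.0698  0.1083] rot [-1.7981e+02 -1.0000e-01  9.6900e+01] | row [0.02 0.06] 1.21 turn -0.0005 x 4 t 6.3
```

Request:
apply_moves(
  motion="0.1 0.2 2.5 0 0 0; 0 0 2 0 0 0; 0 0 1 0 0 0; 0 0 0.2 0 0 0; 0 0 0 0 0 0",
)

```text
clock: 6.8
tcp_pos: [0.6158, -0.067, 0.2081]
tool_rot: [-180.0, -0.0, 97.1]
force: [0.4, 0.4, -2.5]
opening: 0.0229
finger_force: 49.5
```

Request:
apply_moves(
  motion="0 0 0.2 0 0 0; 0 0 0.1 0 0 0; 0 0 0.1 0 0 0; 0 0 0 0 0 0; 0 0 0 0 0 0",
)

```text
clock: 7.3
tcp_pos: [0.616, -0.0679, 0.2047]
tool_rot: [180.0, 0.0, 97.0]
force: [0.1, -1.3, -2.0]
opening: 0.0234
finger_force: 49.5
```

Request:
apply_moves(
  motion="0 0 0.1 0 0 0; 0 0 0.1 0 0 0; 0 0 0 0 0 0; 0 0 0 0 0 0",
)

```text
clock: 7.7
tcp_pos: [0.6159, -0.0678, 0.2024]
tool_rot: [-180.0, -0.0, 97.0]
force: [-0.1, 0.0, -1.9]
opening: 0.0234
finger_force: 49.5
```

Request:
apply_moves(
  motion="0 0 0.1 0 0 0; 0 0 0.1 0 0 0; 0 0 0 0 0 0; 0 0 0 0 0 0",
)

```text
clock: 8.1
tcp_pos: [0.6159, -0.0678, 0.2004]
tool_rot: [-180.0, -0.0, 97.0]
force: [-0.3, -0.2, -2.4]
opening: 0.0234
finger_force: 49.5
```

Request:
apply_moves(
  motion="0 0 0.1 0 0 0; 0 0 0.1 0 0 0; 0 0 0 0 0 0; 0 0 0 0 0 0",
)

```text
clock: 8.5
tcp_pos: [0.6161, -0.0678, 0.2001]
tool_rot: [180.0, 0.0, 97.0]
force: [-4.2, 0.7, 6.2]
opening: 0.0235
finger_force: 50.6
```

Request:
apply_moves(
  motion="0 0 -0.1 0 0 0; 0 0 0 0 0 0; 0 0 0 0 0 0; 0 0 0 0 0 0; 0 0 0 0 0 0",
  claw=-0.4,
)

```text
clock: 9.0
tcp_pos: [0.6159, -0.0678, 0.1993]
tool_rot: [-180.0, -0.0, 97.0]
force: [0.4, -0.5, 0.3]
opening: 0.0597
finger_force: 0.0
```

Request:
apply_moves(
  motion="0 0 -2 0 0 0; 0 0 -4 0 0 0; 0 0 -3 0 0 0; 0 0 0 0 0 0",
)

```text
clock: 9.4
tcp_pos: [0.6182, -0.0683, 0.2955]
tool_rot: [179.4, 0.2, 97.0]
force: [0.6, 0.2, 0.1]
opening: 0.0595
finger_force: 0.0
```

```bash
python3 go.py .6233 .297 .125 97 10
```

```text
grasp now [ 0.6182 -0.0683  0.1405] rot [179.39   0.24  97.02] | row [3.62 0.5 ] 0.15 turn 0.0 x 10 t 9.4
```

Request:
apply_moves(
  motion="4.5 0.65 0.1 0 0 0; 4.5 0.65 0.1 0 0 0; 4.5 0.65 0.1 0 0 0; 4.5 0.65 0.1 0 0 0; 4.5 0.65 0.1 0 0 0; 4.5 0.65 0.1 0 0 0; 4.6 0.55 0.1 0 0 0; 4.6 0.55 0.1 0 0 0",
)

```text
clock: 10.2
tcp_pos: [0.6207, 0.2993, 0.2801]
tool_rot: [-179.9, 0.0, 97.0]
force: [1.3, -0.2, -0.2]
opening: 0.0596
finger_force: 0.0
```

Request:
apply_moves(
  motion="0 0 0 0 0 0; 0 0 0 0 0 0",
)

```text
clock: 10.4
tcp_pos: [0.6205, 0.2988, 0.28]
tool_rot: [-179.9, 0.1, 97.2]
force: [-0.1, -0.1, -0.1]
opening: 0.0598
finger_force: 0.0
```

```bash
python3 go.py .6233 .297 .044 97 1; python3 - <<'E'
from h import *
c=cam('top','pics/t2.png')
cv2.imwrite('pics/t2c.png',cv2.resize(c['frame'][130:270,90:360,::-1],(800,415),interpolation=cv2.INTER_CUBIC))
E
```

```text
grasp now [0.6205 0.2988 0.125 ] rot [-1.7989e+02  5.0000e-02  9.7170e+01] | row [-0.21  0.25] 8.1 turn 0.0029 x 1 t 10.4
```

View pics/t2c.png

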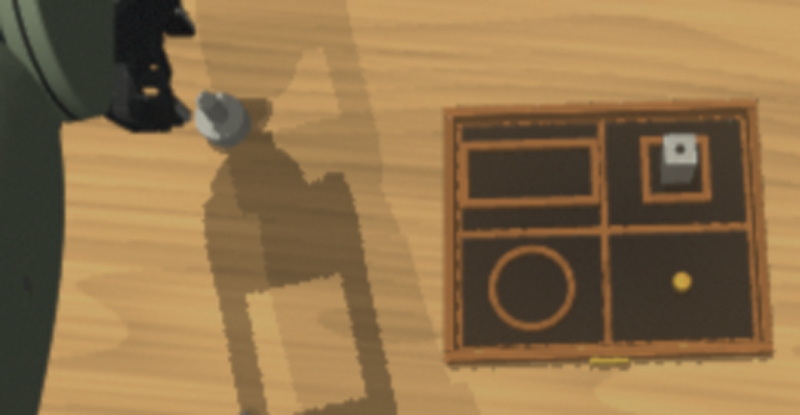

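The square block stands in the square pocket at crop (680,160), aligned with it. The gripper is over the disc, which is at crop (222,118).

Request:
apply_moves(
  motion="-0.2 0.2 3 0 0 0; 0 0 2.5 0 0 0; 0 0 2 0 0 0; 0 0 0.6 0 0 0; 0 0 0 0 0 0",
)

```text
clock: 10.95
tcp_pos: [0.6233, 0.2941, 0.1989]
tool_rot: [-179.8, 0.0, 96.9]
force: [-0.3, -0.6, 0.5]
opening: 0.0592
finger_force: 0.0
```

Request:
apply_moves(
  motion="0 0 0 0 0 0; 0 0 0 0 0 0; 0 0 0 0 0 0; 0 0 0 0 0 0; 0 0 0 0 0 0; 0 0 0 0 0 0; 0 0 0 0 0 0",
  claw=1,
)

```text
clock: 11.65
tcp_pos: [0.6241, 0.296, 0.2021]
tool_rot: [179.9, -0.0, 97.0]
force: [-1.7, -0.8, 5.6]
opening: 0.0145
finger_force: 48.8
```

Request:
apply_moves(
  motion="0 0 -1 0 0 0; 0 0 -3 0 0 0; 0 0 -3 0 0 0; 0 0 -1 0 0 0; 0 0 0 0 0 0",
)

```text
clock: 12.15
tcp_pos: [0.6242, 0.2962, 0.2826]
tool_rot: [179.8, -0.1, 97.0]
force: [-0.1, 0.7, -2.8]
opening: 0.0145
finger_force: 49.1
```

```bash
python3 go.py .5087 .0352 .115 97 8
```

```text
grasp now [0.6242 0.2962 0.1276] rot [ 1.7976e+02 -5.0000e-02  9.7020e+01] | row [-3.06 -1.83] 0.16 turn 0.0 x 8 t 12.15
```

Request:
apply_moves(
  motion="-3.06 -1.83 0 0 0 0; -3.06 -1.83 0 0 0 0; -3.06 -1.83 0 0 0 0; -3.06 -1.83 0 0 0 0; -3.06 -1.83 0 0 0 0; -3.06 -1.83 0 0 0 0; -3.06 -1.83 0 0 0 0; -3.06 -1.83 0 0 0 0",
)

```text
clock: 12.95
tcp_pos: [0.5062, 0.0339, 0.2783]
tool_rot: [-179.8, -0.0, 97.0]
force: [-0.1, -0.5, -3.0]
opening: 0.0145
finger_force: 49.2
```

Request:
apply_moves(
  motion="0 0 0 0 0 0; 0 0 0 0 0 0",
)

```text
clock: 13.15
tcp_pos: [0.5071, 0.0345, 0.2788]
tool_rot: [-179.8, -0.1, 96.9]
force: [-0.3, 0.5, -3.4]
opening: 0.0144
finger_force: 49.3
```

```bash
python3 go.py .5087 .0352 .060 97 1
```

```text
grasp now [0.5071 0.0345 0.1238] rot [-1.7982e+02 -7.0000e-02  9.6890e+01] | row [0.05 0.17] 6.38 turn -0.0019 x 1 t 13.15
```

Request:
apply_moves(
  motion="0.05 0.17 2.5 0 0 0; 0 0 2 0 0 0; 0 0 1.2 0 0 0; 0 0 0.5 0 0 0; 0 0 0.2 0 0 0; 0 0 0 0 0 0; 0 0 0 0 0 0",
)

```text
clock: 13.85
tcp_pos: [0.5104, 0.0358, 0.2174]
tool_rot: [179.9, 0.0, 97.0]
force: [-0.5, -0.4, -2.2]
opening: 0.0143
finger_force: 49.4
```

Request:
apply_moves(
  motion="0 0 0.1 0 0 0; 0 0 0.1 0 0 0; 0 0 0.1 0 0 0; 0 0 0 0 0 0; 0 0 0 0 0 0",
)

```text
clock: 14.35
tcp_pos: [0.5097, 0.0357, 0.2135]
tool_rot: [-180.0, -0.0, 97.0]
force: [0.8, -0.4, -2.9]
opening: 0.0143
finger_force: 49.4
```

Request:
apply_moves(
  motion="0 0 0.1 0 0 0; 0 0 0.1 0 0 0; 0 0 0 0 0 0; 0 0 0 0 0 0",
)

```text
clock: 14.75
tcp_pos: [0.5097, 0.0357, 0.2114]
tool_rot: [-180.0, -0.0, 97.0]
force: [-0.6, -0.3, -3.1]
opening: 0.0141
finger_force: 49.4
```

Request:
apply_moves(
  motion="0 0 0.1 0 0 0; 0 0 0.05 0 0 0; 0 0 0 0 0 0; 0 0 0 0 0 0",
)

```text
clock: 15.15
tcp_pos: [0.5098, 0.0357, 0.2102]
tool_rot: [180.0, 0.0, 97.0]
force: [-0.2, 0.8, -0.7]
opening: 0.0141
finger_force: 49.8
```

Contact has started, so I release here.

Request:
apply_moves(
  motion="0 0 0 0 0 0; 0 0 0 0 0 0; 0 0 0 0 0 0; 0 0 0 0 0 0; 0 0 0 0 0 0",
  claw=-0.4,
)

```text
clock: 15.65
tcp_pos: [0.5098, 0.0357, 0.21]
tool_rot: [180.0, 0.0, 97.0]
force: [0.4, 0.6, 0.1]
opening: 0.0599
finger_force: 0.0
```

Request:
apply_moves(
  motion="0 0 -2 0 0 0; 0 0 -4 0 0 0; 0 0 -3 0 0 0; 0 0 0 0 0 0; 0 0 0 0 0 0",
)

```text
clock: 16.15
tcp_pos: [0.51, 0.0357, 0.3008]
tool_rot: [179.9, 0.0, 97.0]
force: [0.0, 0.1, -0.7]
opening: 0.06
finger_force: 0.0
```

```bash
python3 go.py .356 .2635 .125 137.5 8
```

```text
grasp now [0.51   0.0357 0.1458] rot [1.7988e+02 3.0000e-02 9.7010e+01] | row [ 3.46 -0.57] 0.26 turn -0.0883 x 8 t 16.15
```

Request:
apply_moves(
  motion="3.46 -0.57 0.26 0 0 -0.0883; 3.46 -0.57 0.26 0 0 -0.0883; 3.46 -0.57 0.26 0 0 -0.0883; 3.46 -0.57 0.26 0 0 -0.0883; 3.46 -0.57 0.26 0 0 -0.0883; 3.46 -0.57 0.26 0 0 -0.0883; 3.46 -0.57 0.26 0 0 -0.0883; 3.46 -0.57 0.26 0 0 -0.0883",
)

```text
clock: 16.95
tcp_pos: [0.354, 0.2639, 0.2774]
tool_rot: [-179.8, -0.1, 137.7]
force: [-0.0, 0.8, -0.8]
opening: 0.0597
finger_force: 0.0
```

Request:
apply_moves(
  motion="0 0 0 0 0 0; 0 0 0 0 0 0",
)

```text
clock: 17.15
tcp_pos: [0.3547, 0.2633, 0.2777]
tool_rot: [-179.8, -0.0, 137.6]
force: [0.5, -0.4, 0.6]
opening: 0.0596
finger_force: 0.0
```

```bash
python3 go.py .356 .2635 .028 137.5 1
```

```text
grasp now [0.3547 0.2633 0.1227] rot [-1.7983e+02 -4.0000e-02  1.3756e+02] | row [-0.09  0.1 ] 9.47 turn 0.0011 x 1 t 17.15
```

Request:
apply_moves(
  motion="-0.1 0.1 3 0 0 0; 0 0 3 0 0 0; 0 0 2 0 0 0; 0 0 1 0 0 0; 0 0 0.5 0 0 0; 0 0 0 0 0 0",
)

```text
clock: 17.75
tcp_pos: [0.3577, 0.2631, 0.1839]
tool_rot: [-180.0, -0.0, 137.4]
force: [0.5, 0.1, 0.2]
opening: 0.0594
finger_force: 0.0
```

Request:
apply_moves(
  motion="0 0 0 0 0 0; 0 0 0 0 0 0; 0 0 0 0 0 0; 0 0 0 0 0 0; 0 0 0 0 0 0; 0 0 0 0 0 0; 0 0 0 0 0 0",
  claw=1,
  force=60,
)

```text
clock: 18.45
tcp_pos: [0.3578, 0.2637, 0.1854]
tool_rot: [179.9, 0.1, 137.5]
force: [-1.7, -1.2, 6.3]
opening: 0.0224
finger_force: 60.2
```

Request:
apply_moves(
  motion="0 0 -1 0 0 0; 0 0 -3 0 0 0; 0 0 -3 0 0 0; 0 0 -2 0 0 0; 0 0 0 0 0 0; 0 0 0 0 0 0",
)

```text
clock: 19.05
tcp_pos: [0.3568, 0.2633, 0.274]
tool_rot: [180.0, -0.0, 137.5]
force: [-0.0, -0.7, -5.2]
opening: 0.0222
finger_force: 59.6
```

```bash
python3 go.py .6011 .0466 .12 97 11;  python3 - <<'E'
from h import *
c=cam('scene')
f=c['frame'][:,:,::-1]
cv2.imwrite('pics/s3.png',np.hstack([cv2.resize(f[110:210,240:340],(400,400),interpolation=cv2.INTER_CUBIC),cv2.resize(f[170:280,220:330+20][:,:110],(400,400),interpolation=cv2.INTER_CUBIC)]))
E
```

```text
grasp now [0.3568 0.2633 0.119 ] rot [179.99  -0.   137.49] | row [-2.86  1.  ] -0.01 turn 0.0643 x 11 t 19.05
```

View pics/s3.png

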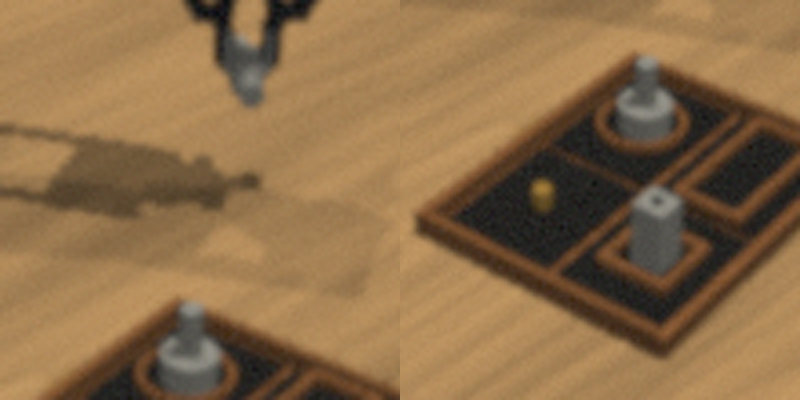

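The crops show the disc in the round pocket at crop (645,115) and the square at (655,235). Both are seated, and the plug hangs level between the fingers at (245,70).

Request:
apply_moves(
  motion="-2.86 1 0 0 0 0.0643; -2.86 1 0 0 0 0.0643; -2.86 1 0 0 0 0.0643; -2.86 1 0 0 0 0.0643; -2.86 1 0 0 0 0.0643; -2.86 1 0 0 0 0.0643; -2.86 1 0 0 0 0.0643; -2.86 1 0 0 0 0.0643",
)

```text
clock: 19.9
tcp_pos: [0.5507, 0.1211, 0.2714]
tool_rot: [-179.7, -0.1, 107.9]
force: [0.0, 0.6, -2.8]
opening: 0.0224
finger_force: 59.6
```

Request:
apply_moves(
  motion="-2.86 1 0 0 0 0.0643; -2.86 1 0 0 0 0.0643; -2.86 1 0 0 0 0.0643; 0 0 0 0 0 0; 0 0 0 0 0 0",
)

```text
clock: 20.4
tcp_pos: [0.6004, 0.0458, 0.2716]
tool_rot: [-179.7, -0.1, 96.9]
force: [-0.3, 0.5, -3.2]
opening: 0.0224
finger_force: 59.6
```

```bash
python3 go.py .6011 .0466 .038 97 1
```

```text
grasp now [0.6004 0.0458 0.1166] rot [-1.7973e+02 -8.0000e-02  9.6890e+01] | row [0.07 0.08] 7.86 turn -0.002 x 1 t 20.4
```

Request:
apply_moves(
  motion="0.05 0.1 2.5 0 0 0; 0 0 2 0 0 0; 0 0 1.5 0 0 0; 0 0 0.8 0 0 0; 0 0 0.3 0 0 0; 0 0 0 0 0 0; 0 0 0 0 0 0",
)

```text
clock: 21.1
tcp_pos: [0.6026, 0.0471, 0.2042]
tool_rot: [179.9, 0.0, 97.0]
force: [0.1, -0.4, -2.8]
opening: 0.0223
finger_force: 59.6
```

```bash
python3 - <<'E'
from h import *
f=cam('scene')['frame'][:,:,::-1]
g=cam('top')['frame'][:,:,::-1]
cv2.imwrite('pics/s4.png',np.hstack([cv2.resize(f[170:270,260:360],(400,400),interpolation=cv2.INTER_CUBIC),cv2.resize(g[150:250,230:330],(400,400),interpolation=cv2.INTER_CUBIC)]))
E
```

```text
(no output)
```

View pics/s4.png

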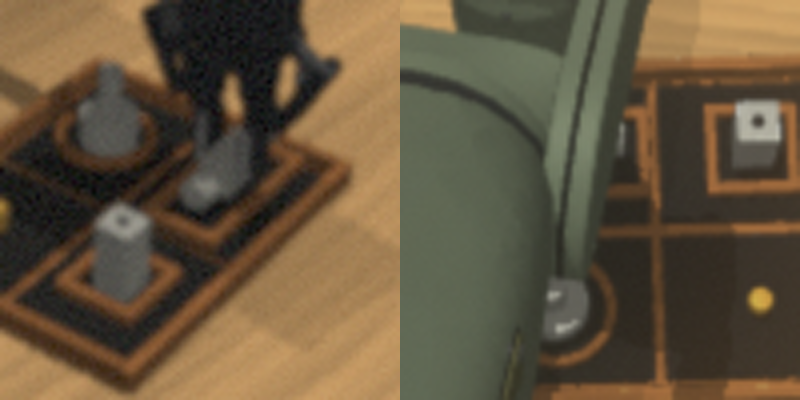

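The left crop shows the plug above the trough, inside its rim, with its end at (200,190). The fingers clear the rim.

Request:
apply_moves(
  motion="0 0 0.3 0 0 0; 0 0 0.3 0 0 0; 0 0 0.2 0 0 0; 0 0 0.1 0 0 0; 0 0 0 0 0 0; 0 0 0 0 0 0",
)

```text
clock: 21.8
tcp_pos: [0.602, 0.047, 0.1941]
tool_rot: [-180.0, -0.0, 97.0]
force: [-0.0, 0.6, -3.3]
opening: 0.0224
finger_force: 59.6
```

Request:
apply_moves(
  motion="0 0 0.1 0 0 0; 0 0 0 0 0 0; 0 0 0 0 0 0",
)

```text
clock: 22.1
tcp_pos: [0.6022, 0.047, 0.1935]
tool_rot: [180.0, 0.0, 97.0]
force: [-0.4, -0.2, -2.0]
opening: 0.0222
finger_force: 59.7
```

Request:
apply_moves(
  motion="0 0 0.05 0 0 0; 0 0 0 0 0 0; 0 0 0 0 0 0",
)

```text
clock: 22.4
tcp_pos: [0.6023, 0.047, 0.1934]
tool_rot: [180.0, 0.0, 97.0]
force: [-1.6, -0.4, 4.7]
opening: 0.0222
finger_force: 60.4
```

Request:
apply_moves(
  motion="0 0 0 0 0 0; 0 0 0 0 0 0; 0 0 0 0 0 0; 0 0 0 0 0 0; 0 0 0 0 0 0",
  claw=-0.1,
)

```text
clock: 22.9
tcp_pos: [0.602, 0.047, 0.1926]
tool_rot: [-180.0, -0.0, 97.0]
force: [-1.1, -0.2, -0.2]
opening: 0.0469
finger_force: 0.0
```

Request:
apply_moves(
  motion="0 0 -2 0 0 0; 0 0 -4 0 0 0; 0 0 -3 0 0 0; 0 0 -1 0 0 0; 0 0 0 0 0 0",
  claw=-0.4,
)

```text
clock: 23.4
tcp_pos: [0.6028, 0.047, 0.2947]
tool_rot: [179.8, 0.0, 97.0]
force: [0.2, -0.1, -0.7]
opening: 0.0597
finger_force: 0.0
```

```bash
python3 go.py .5956 -.3095 .125 52 10
```

```text
grasp now [0.6028 0.047  0.1397] rot [1.7975e+02 5.0000e-02 9.6960e+01] | row [-3.58  0.77] 0.15 turn 0.0785 x 10 t 23.4
```

Request:
apply_moves(
  motion="-3.58 0.77 0.15 0 0 0.0785; -3.58 0.77 0.15 0 0 0.0785; -3.58 0.77 0.15 0 0 0.0785; -3.58 0.77 0.15 0 0 0.0785; -3.58 0.77 0.15 0 0 0.0785; -3.58 0.77 0.15 0 0 0.0785; -3.58 0.77 0.15 0 0 0.0785; -3.58 0.77 0.15 0 0 0.0785",
  claw=-1,
)

```text
clock: 24.2
tcp_pos: [0.6179, -0.2418, 0.2774]
tool_rot: [-179.7, -0.0, 60.8]
force: [-0.3, 0.4, -1.1]
opening: 0.0854
finger_force: 0.0
```

Request:
apply_moves(
  motion="-3.58 0.77 0.15 0 0 0.0785; -3.58 0.77 0.15 0 0 0.0785; 0 0 0 0 0 0; 0 0 0 0 0 0",
)

```text
clock: 24.6
tcp_pos: [0.5937, -0.3103, 0.2748]
tool_rot: [-179.7, -0.0, 51.9]
force: [0.9, 0.2, -0.4]
opening: 0.0851
finger_force: 0.0
```

```bash
python3 go.py .5956 -.3095 .020 52 1
```

```text
grasp now [ 0.5937 -0.3103  0.1198] rot [-1.7973e+02 -1.0000e-02  5.1890e+01] | row [0.18 0.1 ] 9.98 turn -0.002 x 1 t 24.6
```

Request:
apply_moves(
  motion="0.2 0.1 3 0 0 0; 0 0 3 0 0 0; 0 0 2.5 0 0 0; 0 0 1 0 0 0; 0 0 0.5 0 0 0; 0 0 0 0 0 0",
)

```text
clock: 25.2
tcp_pos: [0.5972, -0.3082, 0.1773]
tool_rot: [-180.0, -0.0, 52.0]
force: [0.0, 0.6, 0.1]
opening: 0.0854
finger_force: 0.0
```

Request:
apply_moves(
  motion="0 0 0 0 0 0; 0 0 0 0 0 0; 0 0 0 0 0 0; 0 0 0 0 0 0; 0 0 0 0 0 0; 0 0 0 0 0 0; 0 0 0 0 0 0",
  claw=1,
  force=60,
)

```text
clock: 25.9
tcp_pos: [0.5979, -0.3095, 0.1803]
tool_rot: [179.8, -0.0, 52.0]
force: [-0.4, 0.6, 6.5]
opening: 0.0556
finger_force: 63.7
```

Request:
apply_moves(
  motion="0 0 -1 0 0 0; 0 0 -3 0 0 0; 0 0 -3 0 0 0; 0 0 -2 0 0 0; 0 0 0 0 0 0; 0 0 0 0 0 0",
)

```text
clock: 26.5
tcp_pos: [0.5966, -0.3088, 0.2675]
tool_rot: [-180.0, 0.0, 52.0]
force: [-0.3, 0.0, -2.8]
opening: 0.0561
finger_force: 64.8
```

```bash
python3 go.py .5229 -.08 .12 7 10;  python3 - <<'E'
from h import *
f=cam('scene')['frame'][:,:,::-1]
g=cam('top')['frame'][:,:,::-1]
cv2.imwrite('pics/s5.png',np.hstack([cv2.resize(f[170:310,140:360],(440,280),interpolation=cv2.INTER_CUBIC),cv2.resize(g[160:260,230:330],(280,280),interpolation=cv2.INTER_CUBIC)]))
E
```

```text
grasp now [ 0.5966 -0.3088  0.1125] rot [-179.99    0.     51.98] | row [ 0.59 -2.39] -0.07 turn 0.0785 x 10 t 26.5
```

View pics/s5.png

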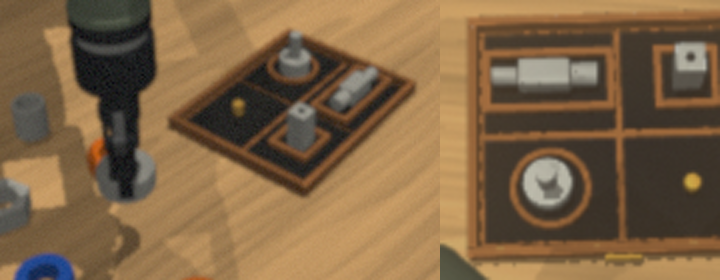

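The plug, disc and square are all seated, and the ring is in the gripper. I'm moving it to the post.

Request:
apply_moves(
  motion="0.59 -2.39 -0.07 0 0 0.0785; 0.59 -2.39 -0.07 0 0 0.0785; 0.59 -2.39 -0.07 0 0 0.0785; 0.59 -2.39 -0.07 0 0 0.0785; 0.59 -2.39 -0.07 0 0 0.0785; 0.59 -2.39 -0.07 0 0 0.0785; 0.59 -2.39 -0.07 0 0 0.0785; 0.59 -2.39 -0.07 0 0 0.0785",
)

```text
clock: 27.4
tcp_pos: [0.5218, -0.1285, 0.2712]
tool_rot: [-179.8, 0.2, 15.8]
force: [-0.4, -0.0, -3.2]
opening: 0.056
finger_force: 64.9
```

Request:
apply_moves(
  motion="0.59 -2.39 -0.07 0 0 0.0785; 0.59 -2.39 -0.07 0 0 0.0785; 0 0 0 0 0 0; 0 0 0 0 0 0",
)

```text
clock: 27.8
tcp_pos: [0.5226, -0.08, 0.2733]
tool_rot: [-180.0, 0.2, 7.1]
force: [-0.0, -0.6, -3.3]
opening: 0.0558
finger_force: 65.0
```

```bash
python3 go.py .5229 -.08 .05 7 1
```

```text
grasp now [ 0.5226 -0.08    0.1183] rot [-1.7996e+02  1.5000e-01  7.1300e+00] | row [0.03 0.01] 6.83 turn 0.0022 x 1 t 27.8
```

Request:
apply_moves(
  motion="0.03 0 2.5 0 0 0; 0 0 2 0 0 0; 0 0 1.3 0 0 0; 0 0 0.6 0 0 0; 0 0 0 0 0 0; 0 0 0 0 0 0",
)

```text
clock: 28.4
tcp_pos: [0.524, -0.0809, 0.2112]
tool_rot: [180.0, -0.1, 7.0]
force: [0.7, -0.2, -3.0]
opening: 0.056
finger_force: 65.0
```

Request:
apply_moves(
  motion="0 0 0.2 0 0 0; 0 0 0.2 0 0 0; 0 0 0.2 0 0 0; 0 0 0.2 0 0 0; 0 0 0 0 0 0; 0 0 0 0 0 0",
)

```text
clock: 29.0
tcp_pos: [0.5235, -0.0804, 0.2026]
tool_rot: [-180.0, 0.0, 7.0]
force: [-0.7, -0.0, -3.2]
opening: 0.0558
finger_force: 65.0
```

Request:
apply_moves(
  motion="0 0 0.3 0 0 0; 0 0 0.3 0 0 0; 0 0 0.3 0 0 0; 0 0 0.2 0 0 0; 0 0 0.1 0 0 0; 0 0 0 0 0 0; 0 0 0 0 0 0",
)

```text
clock: 29.7
tcp_pos: [0.5236, -0.0805, 0.1907]
tool_rot: [180.0, -0.0, 7.0]
force: [0.1, -0.2, -3.0]
opening: 0.0558
finger_force: 65.0
```

Request:
apply_moves(
  motion="0 0 0.1 0 0 0; 0 0 0.1 0 0 0; 0 0 0 0 0 0; 0 0 0 0 0 0",
)

```text
clock: 30.1
tcp_pos: [0.5235, -0.0805, 0.1886]
tool_rot: [-180.0, 0.0, 7.0]
force: [0.1, 0.2, -3.2]
opening: 0.0556
finger_force: 65.0
```

Request:
apply_moves(
  motion="0 0 0.1 0 0 0; 0 0 0 0 0 0; 0 0 0 0 0 0",
)

```text
clock: 30.4
tcp_pos: [0.5237, -0.0805, 0.1883]
tool_rot: [180.0, -0.0, 7.0]
force: [-2.5, 0.4, 5.3]
opening: 0.0554
finger_force: 65.7
```

The ring touched at the height I expected. I'll release it and retreat.

Request:
apply_moves(
  motion="0 0 0 0 0 0; 0 0 0 0 0 0; 0 0 0 0 0 0; 0 0 0 0 0 0; 0 0 0 0 0 0",
  claw=-0.7,
)

```text
clock: 30.9
tcp_pos: [0.5236, -0.0805, 0.1876]
tool_rot: [180.0, -0.0, 7.0]
force: [-0.6, 1.2, -0.5]
opening: 0.0726
finger_force: 0.0
```

Request:
apply_moves(
  motion="0 0 -2 0 0 0; 0 0 -4 0 0 0; 0 0 -4 0 0 0; 0 4 -3 0 0 0; 0 5 0 0 0 0; 0 5 0 0 0 0; 0 5 0 0 0 0; 0 5 0 0 0 0",
)

```text
clock: 31.7
tcp_pos: [0.5528, -0.3206, 0.3178]
tool_rot: [180.0, -0.0, 7.0]
force: [0.9, 0.1, 0.3]
opening: 0.0722
finger_force: 0.0
```

Request:
apply_moves(
  motion="0 0 0 0 0 0; 0 0 0 0 0 0; 0 0 0 0 0 0",
)

```text
clock: 32.0
tcp_pos: [0.5526, -0.3177, 0.3171]
tool_rot: [-179.9, 0.1, 7.0]
force: [0.0, 0.2, -0.3]
opening: 0.0726
finger_force: 0.0
```

```bash
cat > chk.py <<'E'
from fit import *
C={n:cam(n) for n in('top','scene')}
N=dict(ring_gauge=(.5229,-.08),plug_gauge=(.6011,.0466),square_gauge=(.6153,-.0686),disc_gauge=(.5087,.0352),hex_nut=(.4597,-.3779),coupling=(.362,-.2739))
for t,g in N.items():
    z=0 if t in('hex_nut','coupling') else .008
    m=near(ctrl.silhouettes(t,'top'),C['top'],(*g,z+.015),15)
    if m is None: print(t,'none'); continue
    p,q=fit(M[t],[(C['top'],m)],g,[1.69],z); print(t,'off mm',np.round((p[:2]-g)*1000,1),round(np.degrees(p[2]),1),round(q,3))
f=C['scene']['frame'][:,:,::-1];g=C['top']['frame'][:,:,::-1]
cv2.imwrite('pics/s6.png',np.hstack([cv2.resize(f[170:280,220:350],(472,400),interpolation=cv2.INTER_CUBIC),cv2.resize(g[160:260,235:355-45+0+40],(320,400))[:, :320] if 0 else cv2.resize(g[155:265,235:355],(320,400))]))
E
python3 chk.py
```

```text
ring_gauge off mm [ 0.1 -0. ] 96.7 0.902
plug_gauge off mm [0.6 1.7] 97.7 0.781
square_gauge off mm [0.5 1. ] 89.3 0.819
disc_gauge off mm [-0.3  2. ] 97.7 0.942
hex_nut none
coupling none
```

View pics/s6.png

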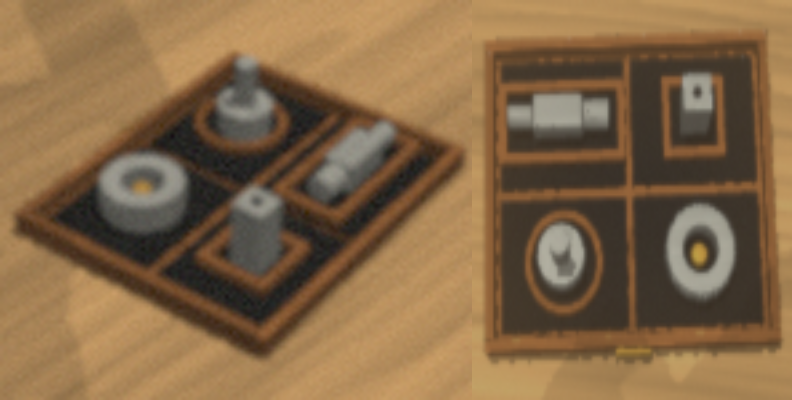

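All four gauges are seated, and the fits put them within 2 mm of their nest centres. The nut and coupling are hidden by the arm and were never touched, so I'm handing in.

```bash
python3 -c "
from plant import ctrl
print(ctrl.job_done())"
```

```text
the job is handed in; nothing more can be done
None
```

The job is handed in at about 32 s: ring, plug, square and disc gauges were all set down gently in their own nests, each within about 2 mm of centre by the camera check; the arm hid the nut and coupling in that check, but no move went down near them.

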